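# Load the marking station and lower its guard

### The arm

A 6-joint arm with a two-finger parallel gripper is mounted at the origin on the work surface. World frame = base frame: x ahead of the robot, y to its left, z up, the work surface at z = 0. Lengths are in m, angles in rad, forces in N, time in s.
With the tool pointing down it reaches from about 0.375 to 0.9 m from the base axis. Payload 3.1 kg.
Tool frame: the origin (TCP) lies midway between the tips of the shut fingers; the grasp point (between the pads) lies ctrl.grip_point_offset behind it (ctrl.grip_point_offset is the distance from the TCP to the grasp point, in m); z points along the fingers, y is the line along which they close (so a half turn about z gives the same grasp; the last joint's range is limited). The gripper opens to 85 mm and grips with 20 to 120 N. Pads are 22 mm wide; open, the fingers measure 114 mm over their backs; the gripper's body (76 mm by 85 mm) begins 54 mm behind the grasp point. The pads swing forward as they close: fully open they stand 13 mm farther back than shut.
Start: joints at [1.127, 0.527, 1.433, -0, 1.181, -0.178], TCP at [0.164, 0.603, 0.199] pointing down, gripper open.
Joint ranges: [-3.08, 3.08], [-0.75, 2.2], [0.22, 2.44], [-1.43, 4.57], [0, 2.65], [-2.85, 2.85]. Speed limits (rad/s): [2.79, 2.79, 3.14, 3.14, 3.14, 3.14].

### API

Orientations are given as [roll, pitch, yaw] about the fixed x, y, z axes, in that order (R = Rz(yaw) Ry(pitch) Rx(roll)).
In Python, from bench import ctrl gives the robot as it stands.
- The arm moves only by the tool servo_tool, never from a script. Its argument "targets" is a list of rows, each a list of 5 numbers: the opening, from -1 (shut) to 1 (fully open), then the shift along the tool's x, y, z in mm, then the turn about the tool's z in degrees. In form: [[hand, dx, dy, dz, yaw], ...]. A call has 1 to 20 rows; each row is the pose to reach, as a shift and turn from the pose commanded when the call began, along the tool's axes at that moment; what a row does not reach only later rows make up. A row lasts 1/8 s, in which the tool goes at most 62.5 mm and 10.7 degrees, less where a joint would pass 70% of its speed; a pose out of reach is approached as far as the arm can. A call with a gripper value outside its range is refused whole. The fingers move at their own pace and stop on an object; "squeeze" is the grip in N (left out, the last holds). Time passes only in rows, so rows that repeat a pose let the fingers close. It gives the time, the measured TCP pose, the force, the opening and the grip force at its end, in the units of the state.
- ctrl.state(): the state, without advancing time (a new reading comes with each control period).
- ctrl.camera(name): name is "scene" or "top" or "wrist"; returns a dict with "frame" (480x640x3 uint8, red, green, blue), "z_map" (480x640 float32, m along the optical axis (not along the pixel's ray), 0 where there is no reading), "camera_matrix" (3x3 intrinsics, pixels), "eye" and "rotation" of the camera in the world. Camera axes: x right, y up, looking along -z (the intrinsics and any distortion apply to the point x, -y, -z); pixel columns grow to the right and rows downward; lengths in m; the calibration is good to about 2 mm. A picture is of the moment at which its call begins.
- ctrl.close_job(): hands the job in; it is judged then, once.
The state is a dict: "clock": time; "joint_pos": joint angles; "joint_velocities": joint speeds; "effort": joint torques, N m; "ee_pos": TCP position; "tool_rot": TCP orientation; "wrist_force": force on the tool from outside, world axes, zero at the start; "moment": the same for the moment, N m; "width": finger opening in m; "gripper_force": force on a finger pad.
Only numpy, scipy, OpenCV 4.12 (cv2) and the standard library are available. Lean on these libraries where they do the work, as an engineer would, in place of code of your own. Each camera call takes 0.05 s, during which the arm holds its last target. There are 200 camera calls.

### The job

Take the bright aluminium block out of the blue rack and set it down on the black rubber pad and let go, so that you can take it again by its two ends. Lower it into the open front of the marking station's channel and, with the guard still up, push it along under the yellow bridge until it is fully home against the red stop. Then lower the purple-framed guard gently, without letting it slam, until it is fully shut, and leave the dark block, the oil bottle and the steel ring where they are.

Things in the scene. Friction and masses are not known exactly. Their poses are not given: they have to be found in the camera images.
- block: bright aluminium block 60 x 36 x 30 mm (x, y, z), 0.12 to 0.25 kg, with a dark round spot on top; origin at the centre of its underside, x along its 60 mm length. It starts in one of the two places of the blue rack
- rack: fixed blue plastic rack 90 x 200 mm; origin under its centre. Its floor is 8 mm high; two walls 10 mm thick, along its y at both x ends, rise to 42 mm, 66 mm apart, so that a block (its length along the rack's x, its top at 38 mm) can be gripped there only across its 36 mm width. The two places are at y = +48 and -48 mm, open between and at the outside
- pad: fixed black rubber pad 110 x 110 mm, 6 mm thick; origin at the centre of its underside, so its top is 6 mm above the origin
- station: fixed marking station, grey base 250 x 180 x 10 mm; origin under its centre, x from its open front (nearest the robot) to its hinge. Black side walls 72 mm high at y = +-82 to 90 mm from x = -40 to 120 mm, back wall 72 mm high at x = 116 mm. A channel for the block runs along x in its middle, 44 mm wide, open above from x = -125 to 35 mm (see channel, bridge, nest)
- channel (a point): point on the channel floor, 75 mm before the station's origin along x, 10 mm high; axes as the station. Two steel rails 12 mm thick, 44 mm apart, stand 30 mm above the floor, as high as the block, from x = -125 mm to the red end stop (face at x = +75 mm), so between them a block, length along the channel, can be gripped only by its ends, the gripper closing along x
- bridge (a point): centre of the underside of the yellow bridge over the channel, 55 mm beyond the station's origin along x, 46 mm high. It spans 40 mm along x (35 to 75 mm) and 76 mm across; its top is 58 mm high, with a brass head on it to 68 mm. The block passes under it with 6 mm to spare
- nest (a point): point on the channel floor where the centre of the block's underside is when the block is home against the stop: 45 mm beyond the station's origin along its x, 10 mm high; axes as the station
- guard (a joint): hinge of the purple-framed clear guard: 0 = fully shut on its rest, flat over the station; 1.75 rad = its open stop, slightly past upright. It starts between 1.5 and 1.7. It stays where left above about 1.45 rad (light hinge friction, under 1 N at the handle); further down its weight pulls it (about 1.5 to 2 N at the handle) and it slams if let go
- guard_hinge (a point): middle of the guard's hinge line, which runs along the station's y; 110 mm beyond the station's origin along x, 75 mm high; axes as the station
- guard_handle (a point): middle of the guard's handle: round dark steel bar, 12 mm diameter, 120 mm long, parallel to the hinge and 190 mm from it, brackets at y = +-55 mm, 34 mm clear of the guard's edge. Guard up: it is the topmost part, about 265 mm high, over the hinge. Guard shut: it is in front, 75 mm high. It can be pinched from above all the way, rolling in the pads
- spare: dark block 60 x 36 x 30 mm in the other place of the rack, a bystander; origin at the centre of its underside
- oil: yellow oil bottle with red cap, 48 mm diameter, 130 mm high, a bystander; origin at the centre of its underside
- gauge: thick steel ring lying flat, 68 mm outside, 22 mm high, a bystander; origin at the centre of its underside
Not all that is in view belongs to the job. What is meant by the pad is not pink, and is the larger of those in its own colour. There is more than one size of the block; the job needs the smaller.

How it is judged:
By the outcome, as a careful person would: the job done as asked, in the order asked, and still so for the second after the job is handed in, with the robot touching nothing.
It also fails if it takes over 72 s, if anything falls off the work surface, if the arm or the gripper's body presses on something with over 40 N, if the wrist force passes 120 N, or if a joint passes its speed limit or range.

## Working session

There is one attempt and no reset: what is moved stays moved. The work goes in short steps, Python scripts to look and compute and a tool call to move; the robot and the scene stay as the last step left them, time stands still between calls to the robot, and variables do not carry over. Pictures are saved under pics/ and viewed, at most 10 in all, crops included, and the job is handed in when it is done.

Besides the shell and the picture viewer there is one more tool, called after "Call:" as a command line: name --pt "numbers of a row" for each row, then --argument value for the rest. servo_tool: Moves the arm, as the interface text tells. Its arguments: {"type":"object","properties":{"targets":{"type":"array"},"squeeze":{"type":"number"}},"required":["targets"]}

```bash
mkdir -p pics; ls
cat > h.py <<'E'
import numpy as np, cv2
from bench import ctrl
def shot(n):
    c=ctrl.camera(n); 
    return c
def save(c,f,box=None,s=1):
    im=cv2.cvtColor(c["frame"],cv2.COLOR_RGB2BGR)
    if box: im=im[box[1]:box[3],box[0]:box[2]]
    cv2.imwrite("pics/"+f,cv2.resize(im,None,fx=s,fy=s,interpolation=cv2.INTER_CUBIC))
def cloud(c):
    K=np.array(c["camera_matrix"]);z=c["z_map"];v,u=np.mgrid[:480,:640]
    X=np.dstack([(u-K[0,2])/K[0,0]*z,-(v-K[1,2])/K[1,1]*z,-z])
    P=X@np.array(c["rotation"]).T+np.array(c["eye"]); P[z==0]=np.nan
    return P
E
python3 - <<'E'
from h import *
np.set_printoptions(precision=3,suppress=True)
s=ctrl.state();print(s, ctrl.grip_point_offset)
for n in("scene","top"):
    c=shot(n);save(c,n+"0.png");np.savez(n+"0.npz",**c);print(n,c["camera_matrix"],c["eye"],c["rotation"],c.keys())
E
```

```text
pics
{'clock': 0.0, 'joint_pos': array([ 1.126,  0.528,  1.434,  0.   ,  1.181, -0.179]), 'joint_velocities': array([ 0.   , -0.   , -0.   ,  0.001, -0.001, -0.002]), 'effort': array([ -0.001, -44.235, -17.802,  -0.   ,   0.009,   0.   ]), 'ee_pos': array([0.164, 0.602, 0.198]), 'tool_rot': array([-3.139, -0.   ,  2.876]), 'wrist_force': array([-0.539, -0.547,  0.578]), 'moment': array([ 0.006,  0.008, -0.032]), 'gripper_force': 0.0, 'width': 0.08546396694251339} 0.0187
scene [[534.678   0.    328.832]
 [  0.    534.678 241.286]
 [  0.      0.      1.   ]] [ 1.078 -0.257  1.02 ] [0.569 0.004 1.398] dict_keys(['frame', 'z_map', 'camera_matrix', 'eye', 'rotation'])
top [[521.359   0.    312.209]
 [  0.    521.359 241.437]
 [  0.      0.      1.   ]] [ 0.427 -0.164  1.052] [ 0.07   0.014 -1.543] dict_keys(['frame', 'z_map', 'camera_matrix', 'eye', 'rotation'])
```

```bash
sed -i 's/X@np.array(c\["rotation"\]).T/X@Rotation.from_euler("xyz",c["rotation"]).as_matrix().T/; 1a from scipy.spatial.transform import Rotation' h.py; python3 -c "import h"
```

```text
(no output)
```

View pics/top0.png

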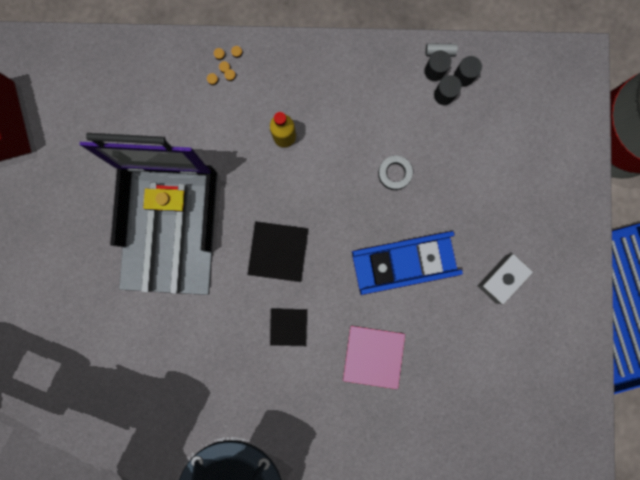

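View pics/scene0.png

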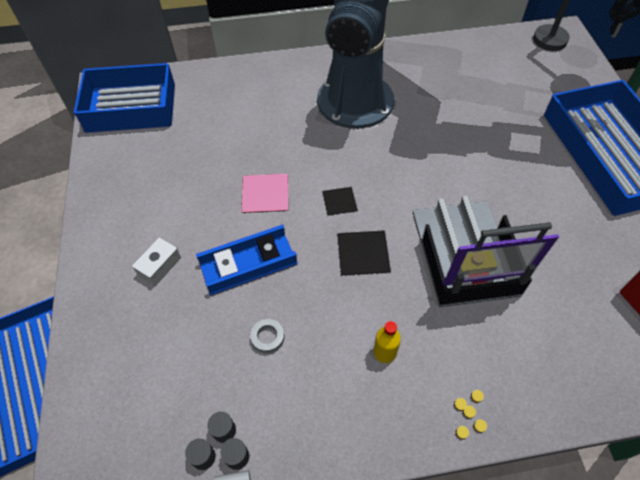

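```bash
cat > m.py <<'E'
from h import *
np.set_printoptions(precision=4,suppress=True)
def rect(P,m,zlo,zhi,name):
    k=m&(P[...,2]>zlo)&(P[...,2]<zhi)
    k=k.astype(np.uint8); n,l,st,ce=cv2.connectedComponentsWithStats(k)
    for i in range(1,n):
        if st[i,4]<60: continue
        p=P[l==i]; r=cv2.minAreaRect((p[:,:2]*1000).astype(np.float32))
        print(name,"px",ce[i].round(),"n",st[i,4],"z %.4f"%np.median(p[:,2]),"c",np.array(r[0]),"sz",np.array(r[1]),"ang %.1f"%r[2])
for n in("top","scene"):
    c=dict(np.load(n+"0.npz")); P=cloud(c); f=c["frame"].astype(int);hsv=cv2.cvtColor(c["frame"],cv2.COLOR_RGB2HSV).astype(int);H,S,V=hsv[...,0],hsv[...,1],hsv[...,2]
    on=(abs(P[...,1]+.1)<.6)&(P[...,0]>.2)&(P[...,0]<.95)
    print(n)
    rect(P,on&(V>190)&(S<40),.02,.06,"bright")
    rect(P,on&(V<60),-.01,.013,"blackflat")
    rect(P,on&(V<60),.03,.05,"dark")
    rect(P,on&(H>105)&(H<125)&(S>120),.0,.06,"blue")
    rect(P,on&(H>20)&(H<32)&(S>120)&(P[...,2]<.1),.04,.075,"yellow")
    rect(P,on&(V>110)&(S<60)&(P[...,1]>0),.035,.045,"rails")
    rect(P,on&(V>90)&(S<60)&(P[...,1]>0),.006,.015,"base")
    rect(P,on&(V<90)&(P[...,1]>0),.24,.29,"handle")
    rect(P,on&(V<60)&(P[...,1]>0),.06,.08,"walls")
    rect(P,on&(S>100),.09,.14,"oil")
    rect(P,on&(S<60)&(P[...,0]>.5),.018,.026,"ring")
c=dict(np.load("top0.npz"));save(c,"crop.png",(240,200,560,380),2.4)
E
python3 m.py
```

```text
top
blackflat px [ 24. 110.] n 570 z 0.0007 c [749.3144 447.3983] sz [167.0113  33.9065] ang 17.0
blackflat px [216. 208.] n 412 z 0.0008 c [569.3227  49.4043] sz [192.9729  40.3505] ang 8.6
blackflat px [131. 205.] n 208 z 0.0100 c [557.5942 219.3038] sz [ 13.7307 151.1732] ang 87.9
blackflat px [188. 203.] n 62 z 0.0103 c [572.5232 105.508 ] sz [ 5.8423 61.1199] ang 88.6
blackflat px [156. 244.] n 68 z 0.0108 c [488.8398 165.9457] sz [  4.0301 102.9274] ang 87.5
blackflat px [278. 251.] n 2867 z 0.0059 c [478.1239 -78.331 ] sz [109.0758 108.2986] ang 84.1
blackflat px [288. 327.] n 1284 z 0.0041 c [ 327.8438 -104.0139] sz [71.3408 71.4167] ang 89.3
blackflat px [  6. 371.] n 241 z 0.0003 c [223.2448 457.48  ] sz [33.3454 45.9343] ang 86.3
dark px [438.  65.] n 275 z 0.0476 c [ 857.5982 -387.4888] sz [40.3877 42.9227] ang 87.8
dark px [468.  70.] n 289 z 0.0479 c [ 846.9757 -449.3523] sz [40.8005 40.8571] ang 32.2
dark px [ 13. 120.] n 449 z 0.0400 c [733.1448 456.6325] sz [ 48.3241 161.8266] ang 89.5
dark px [448.  89.] n 264 z 0.0479 c [ 807.46   -410.0439] sz [41.1757 43.9891] an
[... 3243 characters left out ...]
[458. 225.] n 528 z 0.0102 c [447.4256 148.2897] sz [ 32.339  111.9667] ang 87.7
base px [434. 234.] n 967 z 0.0103 c [480.3283  79.6315] sz [ 56.9922 185.5547] ang 87.1
handle px [516. 231.] n 428 z 0.2685 c [634.7393 137.9323] sz [120.0575  12.1726] ang 89.0
walls px [466. 275.] n 769 z 0.0712 c [601.8243  99.4958] sz [238.6869 123.6668] ang 46.4
oil px [451. 277.] n 114 z 0.1140 c [627.6114  56.0663] sz [19.591   9.2801] ang 73.9
oil px [389. 333.] n 332 z 0.1063 c [717.3668 -88.7276] sz [34.4995 30.1287] ang 54.4
ring px [266. 335.] n 552 z 0.0222 c [ 643.4218 -312.0516] sz [66.9163 66.8191] ang 41.3
ring px [234. 476.] n 192 z 0.0228 c [ 893.8027 -400.8315] sz [58.854  13.5324] ang 83.4
```

View pics/crop.png

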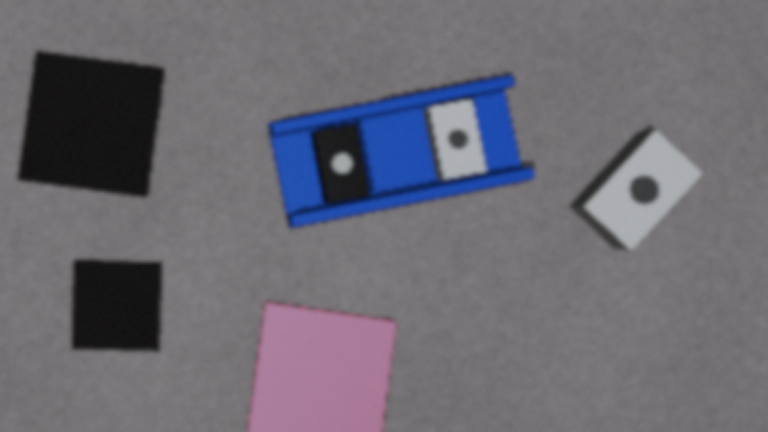

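The crop shows the bright block in the rack at top-image (430,258). Its top measures 60x35 mm, so it is the smaller one and the one to take. The loose bright block at (507,279) is 85x54 mm and is a decoy. For the pad, the candidates are:
- black (278,251), 109 mm: this is the pad.
- black (289,327), 71 mm: too small.
- pink (375,357): excluded by the description.

The measured sizes and heights (38, 6, 40, 58 and 269 mm) all agree with the description.

```bash
cat > go.py <<'E'
import sys,numpy as np
from bench import ctrl
# args: waypoints x,y,z,yawdeg in mm ; S:prefix = station frame (x,y,z)
s=ctrl.state();p=np.array(s["ee_pos"])*1000;y=s["tool_rot"][2];print("t",round(s["clock"],2),"tcp",p.round(1),"rot",np.degrees(s["tool_rot"]).round(1),"w",round(s["width"],4),"F",np.round(s["wrist_force"],1))
SY=np.radians(-1.9);SO=np.array([514.7,143.1])
for a in sys.argv[1:]:
    st=a[0]=="S";v=[float(k) for k in a.lstrip("S").split(",")];q=np.array(v[:3])
    if st: q[:2]=SO+[q[0]*np.cos(SY)-q[1]*np.sin(SY),q[0]*np.sin(SY)+q[1]*np.cos(SY)]
    d=q-p;print(a,q.round(1),"->",np.round([d[0]*np.cos(y)+d[1]*np.sin(y),d[0]*np.sin(y)-d[1]*np.cos(y),-d[2],(np.degrees(y)-v[3]+180)%360-180],1))
E
python3 go.py 450,250,210,88 472.5,-380.5,140,12.7
```

```text
t 0.1 tcp [163.8 602.4 197.7] rot [-179.9   -0.   164.8] w 0.0855 F [-0.1 -0.1 -0.7]
450,250,210,88 [450. 250. 210.] -> [-368.7 -264.9  -12.3   76.8]
472.5,-380.5,140,12.7 [ 472.5 -380.5  140. ] -> [-556.  -867.3   57.7  152.1]
```

Call:
servo_tool --pt "1 -369 -265 -12 77" --pt "1 -369 -265 -12 77" --pt "1 -369 -265 -12 77" --pt "1 -369 -265 -12 77" --pt "1 -369 -265 -12 77" --pt "1 -369 -265 -12 77" --pt "1 -369 -265 -12 77" --pt "1 -369 -265 -12 77" --pt "1 -556 -867 58 152" --pt "1 -556 -867 58 152" --pt "1 -556 -867 58 152" --pt "1 -556 -867 58 152" --pt "1 -556 -867 58 152" --pt "1 -556 -867 58 152" --pt "1 -556 -867 58 152" --pt "1 -556 -867 58 152" --pt "1 -556 -867 58 152" --pt "1 -556 -867 58 152" --pt "1 -556 -867 58 152" --pt "1 -556 -867 58 152" --squeeze 30

```text
clock: 2.6
ee_pos: [0.4726, -0.3785, 0.1398]
tool_rot: [-3.139, 0.001, 0.223]
wrist_force: [-0.8, 0.7, -0.5]
width: 0.0852
gripper_force: 0.0
```

```bash
python3 - <<'E'
from h import *
c=shot("wrist");save(c,"w1.png");P=cloud(c);np.savez("w1.npz",**c)
hsv=cv2.cvtColor(c["frame"],cv2.COLOR_RGB2HSV).astype(int)
k=((hsv[...,2]>120)&(hsv[...,1]<60)&(P[...,2]>.03)&(P[...,2]<.046)&(abs(P[...,1]+.38)<.05)&(abs(P[...,0]-.47)<.06)).astype(np.uint8)
n,l,st,ce=cv2.connectedComponentsWithStats(k)
for i in range(1,n):
    if st[i,4]>200: print(ce[i],st[i,4],np.median(P[l==i][:,2]),cv2.minAreaRect((P[l==i][:,:2]*1000).astype(np.float32)))
E
python3 go.py 472.5,-380.5,60,12.7
```

```text
[321.44644024 217.96995428] 3062 0.03783537060967901 ((471.0199279785156, -379.1780700683594), (62.61579132080078, 35.45396041870117), 12.077705383300781)
t 2.65 tcp [ 472.6 -377.4  140.1] rot [-179.8    0.    12.8] w 0.0851 F [ 0.1  0.5 -0.2]
472.5,-380.5,60,12.7 [ 472.5 -380.5   60. ] -> [-0.7  3.  80.1  0.1]
```

View pics/w1.png

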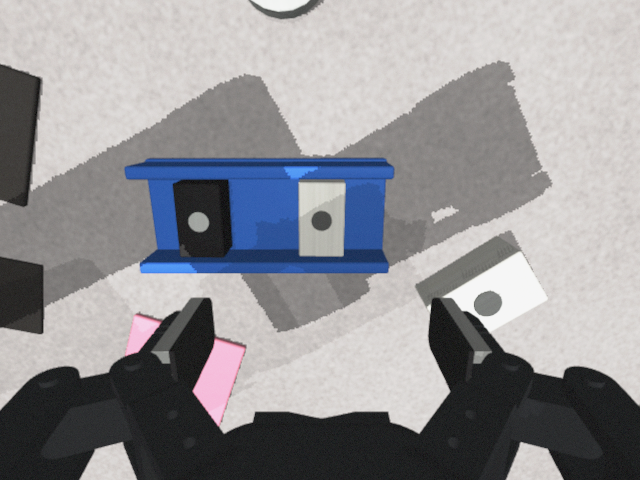

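The wrist view shows the bright block at (321,218), centred between the fingers and in line with the rack. The measured centre is (471.5,-379.5). Next I go down and grip it.

Call:
servo_tool --pt "1 -1 2 45 0.4" --pt "1 -1 2 85 0.4" --pt "1 -1 2 105 0.4" --pt "1 -1 2 117 0.4" --pt "1 -1 2 125 0.4" --pt "1 -1 2 125 0.4" --pt "-1 -1 2 125 0.4" --pt "-1 -1 2 125 0.4" --pt "-1 -1 2 125 0.4" --pt "-1 -1 2 125 0.4" --pt "-1 -1 2 125 0.4" --pt "-1 -1 2 125 0.4" --pt "-1 -1 2 125 0.4" --squeeze 40

```text
clock: 4.28
ee_pos: [0.4723, -0.3817, 0.0156]
tool_rot: [-3.142, 0.0, 0.216]
wrist_force: [0.1, 0.3, -0.3]
width: -0.0002
gripper_force: 0.0
```

```bash
python3 go.py 471,-380,100,12.4 479,-79,100,-1.9 479,-79,22,-1.9
```

```text
t 4.28 tcp [ 472.3 -381.7   15.6] rot [-180.     0.    12.4] w -0.0002 F [ 0.1  0.3 -0.3]
471,-380,100,12.4 [ 471. -380.  100.] -> [ -0.9  -2.  -84.4  -0. ]
479,-79,100,-1.9 [479. -79. 100.] -> [  71.4 -294.3  -84.4   14.3]
479,-79,22,-1.9 [479. -79.  22.] -> [  71.4 -294.3   -6.4   14.3]
```

Run:
```python
from h import *
a=shot("wrist");save(a,"w2.png")
c=shot("scene");P=cloud(c)
hsv=cv2.cvtColor(c["frame"],cv2.COLOR_RGB2HSV).astype(int)
k=((hsv[...,2]>150)&(hsv[...,1]<60)&(P[...,2]>.02)&(P[...,2]<.06)&(abs(P[...,1]+.38)<.09)&(abs(P[...,0]-.47)<.12)).astype(np.uint8)
n,l,st,ce=cv2.connectedComponentsWithStats(k)
for i in range(1,n):
    if st[i,4]>40: print(ce[i],st[i,4],np.median(P[l==i][:,2]),cv2.minAreaRect((P[l==i][:,:2]*1000).astype(np.float32)))
w=cv2.cvtColor(a["frame"],cv2.COLOR_RGB2BGR);s=cv2.cvtColor(c["frame"],cv2.COLOR_RGB2BGR)[150:350,130:350]
cv2.imwrite("pics/w2.png",np.hstack([cv2.resize(w,(400,300)),cv2.resize(s,(330,300))]))
```

```text
(no output)
```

View pics/w2.png

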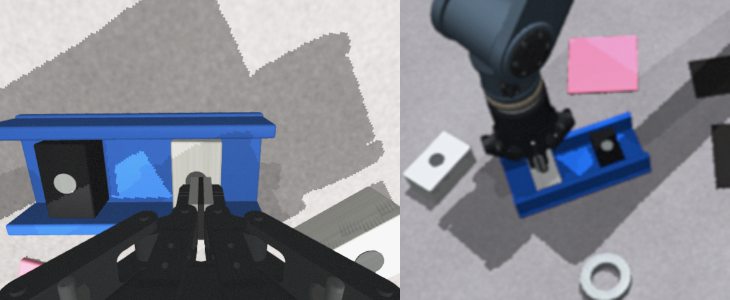

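The fingers shut on nothing. In the left view the tips are at about (202,180), in front of the block, which is still in its place. I'll check the real tip position against the reported TCP using depth.

```bash
python3 - <<'E'
from h import *
np.set_printoptions(precision=3,suppress=True)
for n,bx in(("wrist",(270,380,270,360)),("scene",(190,260,220,290))):
    c=shot(n);P=cloud(c);u0,u1,v0,v1=bx
    print(n,c["eye"],c["rotation"])
    V=c["frame"].max(2)
    for v in range(v0,v1,8): print(v,[("%d:"%V[v,u]+str((P[v,u]*1000).round().astype(int))) if np.isfinite(P[v,u,0]) else "-" for u in range(u0,u1,14)])
E
python3 go.py
```

```text
wrist [ 0.545 -0.366  0.191] [-0.298  0.    -1.353]
270 ['172:[ 464 -356    8]', '206:[ 479 -364   39]', '202:[ 480 -370   38]', '203:[ 481 -376   37]', '199:[ 482 -382   36]', '203:[ 484 -388   38]', '156:[ 485 -395   36]', '176:[ 475 -407    8]']
278 ['172:[ 459 -357    8]', '204:[ 475 -364   38]', '201:[ 476 -371   38]', '82:[ 478 -377   39]', '165:[ 479 -383   38]', '204:[ 480 -389   37]', '162:[ 469 -401    8]', '173:[ 471 -408    8]']
286 ['173:[ 454 -357    7]', '204:[ 471 -365   38]', '87:[ 472 -371   38]', '102:[ 482 -376   55]', '102:[ 483 -382   56]', '204:[ 477 -390   38]', '173:[ 464 -402    7]', '172:[ 466 -410    7]']
294 ['170:[ 450 -358    8]', '204:[ 467 -366   37]', '73:[ 477 -371   54]', '102:[ 482 -376   63]', '88:[ 483 -381   63]', '162:[ 481 -388   56]', '172:[ 460 -403    8]', '172:[ 462 -411    8]']
302 ['173:[ 446 -359    8]', '200:[ 463 -367   37]', '41:[ 477 -372   61]', '98:[ 482 -376   70]', '87:[ 483 -381   69]', '34:[ 481 -388   62]', '35:[ 482 -393   63]', '172:[ 457 -412    8]']
310 ['244:[ 441 -360    8]', '181:[ 459 -367   39]', '44:[ 478 -372   69
[... 1804 characters left out ...]
 ['43:[ 495 -434  132]', '23:[ 489 -410  116]', '19:[ 485 -384  101]', '92:[ 435 -366   15]', '228:[ 434 -336    6]']
260 ['95:[ 432 -460    3]', '83:[ 449 -426   22]', '22:[ 478 -391   60]', '143:[ 470 -365   39]', '224:[ 457 -338   10]']
268 ['103:[ 451 -461    1]', '130:[ 458 -430    5]', '131:[ 484 -395   39]', '142:[ 490 -366   40]', '141:[ 496 -337   41]']
276 ['105:[ 472 -461    3]', '125:[ 480 -431    7]', '129:[ 485 -401    7]', '146:[ 510 -367   41]', '86:[ 505 -340   24]']
284 ['109:[ 489 -463   -1]', '110:[ 496 -433    2]', '85:[ 519 -399   33]', '98:[ 516 -371   19]', '108:[ 510 -344   -2]']
t 4.47 tcp [ 472.3 -381.7   15.6] rot [-180.     0.    12.4] w 0.0001 F [-1.2  0.6 -0.8]
```

Run:
```python
from h import *
np.set_printoptions(precision=1,suppress=True)
c=shot("wrist");P=cloud(c)*1000
for u in(305,310,315,320,325,330,335): 
    r=[v for v in range(260,320) if P[v,u,2]>46][0]; print(u,r,P[r-2:r+3,u,2],P[r+1,u])
K=np.array(c["camera_matrix"]);R=Rotation.from_euler("xyz",c["rotation"]).as_matrix()
# where the stated TCP would appear
q=R.T@(np.array([.4723,-.3817,.0156])-c["eye"]);print(K[0,2]+K[0,0]*q[0]/-q[2],K[1,2]+K[1,1]*q[1]/q[2])
```

```text
305 287 [38.2 38.2 57.5 57.6 58.4] [ 481.4 -373.5   57.6]
310 283 [37.9 39.2 53.  54.4 54.2] [ 482.1 -375.3   54.4]
315 283 [38.5 39.2 51.3 53.6 55.2] [ 482.2 -377.3   53.6]
320 283 [37.8 38.4 51.4 55.2 55. ] [ 483.3 -379.1   55.2]
325 283 [ nan 38.5 52.9 54.2 54.4] [ 483.3 -381.2   54.2]
330 283 [37.6 38.8 51.6 54.5 55.8] [ 483.9 -383.2   54.5]
335 283 [37.7 37.7 52.7 53.7 55.6] [ 483.9 -385.2   53.7]
320.50173089593807 271.2964283118661
```

The depth shows the shut tips at z about 52 mm while the reported TCP is 15.6 mm, so true tip height is the reported height plus 36 mm. The x and y values agree. I'll reopen, go 41 mm lower and grip again.

Call:
servo_tool --pt "1 0 -1 0 0" --pt "1 0 -1 0 0" --pt "1 0 -1 0 0" --pt "1 0 -1 0 0" --pt "1 0 -1 0 0" --pt "1 0 -1 0 0" --pt "1 0 -1 10 0" --pt "1 0 -1 20 0" --pt "1 0 -1 28 0" --pt "1 0 -1 35 0" --pt "1 0 -1 41 0" --pt "1 0 -1 41 0" --pt "-1 0 -1 41 0" --pt "-1 0 -1 41 0" --pt "-1 0 -1 41 0" --pt "-1 0 -1 41 0" --pt "-1 0 -1 41 0" --pt "-1 0 -1 41 0" --squeeze 40

```text
clock: 6.78
ee_pos: [0.4723, -0.3808, -0.0249]
tool_rot: [3.141, -0.0, 0.216]
wrist_force: [0.9, 0.4, 5.7]
width: 0.0354
gripper_force: 42.2
```

```bash
python3 go.py 472.5,-380.5,50,12.4 479,-79,50,-1.9 479,-79,-27,-1.9
```

```text
t 6.78 tcp [ 472.3 -380.8  -24.9] rot [180.   -0.   12.4] w 0.0354 F [0.9 0.4 5.7]
472.5,-380.5,50,12.4 [ 472.5 -380.5   50. ] -> [  0.3  -0.3 -74.9  -0. ]
479,-79,50,-1.9 [479. -79.  50.] -> [  71.2 -293.4  -74.9   14.3]
479,-79,-27,-1.9 [479. -79. -27.] -> [  71.2 -293.4    2.1   14.3]
```

Call:
servo_tool --pt "-1 0 0 -20 0" --pt "-1 0 0 -50 0" --pt "-1 0 0 -75 0" --pt "-1 20 -60 -75 5" --pt "-1 40 -120 -75 10" --pt "-1 52 -180 -75 14.3" --pt "-1 62 -240 -75 14.3" --pt "-1 71 -293 -75 14.3" --pt "-1 71 -293 -60 14.3" --pt "-1 71 -293 -35 14.3" --pt "-1 71 -293 -15 14.3" --pt "-1 71 -293 -5 14.3" --pt "-1 71 -293 -5 14.3"

```text
clock: 8.4
ee_pos: [0.4787, -0.08, -0.0209]
tool_rot: [-3.141, 0.001, -0.034]
wrist_force: [-0.2, -0.2, -2.4]
width: 0.0349
gripper_force: 41.3
```

```bash
python3 go.py 479,-79,-26,-1.9
```

```text
t 8.4 tcp [478.7 -80.  -20.9] rot [-180.    0.   -2.] w 0.0349 F [-0.2 -0.2 -2.4]
479,-79,-26,-1.9 [479. -79. -26.] -> [ 0.3 -1.   5.1 -0.1]
```

Call:
servo_tool --pt "-1 0 0 2 0" --pt "-1 0 0 4 0" --pt "-1 0 0 5.5 0" --pt "-1 0 0 6 0" --pt "-1 0 0 6 0"

```text
clock: 9.02
ee_pos: [0.4787, -0.0793, -0.0263]
tool_rot: [3.142, -0.0, -0.034]
wrist_force: [0.4, 0.1, -2.0]
width: 0.0353
gripper_force: 41.4
```

Call:
servo_tool --pt "0.3 0 0 0 0" --pt "0.3 0 0 0 0" --pt "0.6 0 0 0 0" --pt "1 0 0 0 0" --pt "1 0 0 0 0" --pt "1 0 0 -30 0" --pt "1 0 0 -80 0" --pt "1 0 0 -110 0" --pt "1 0 0 -120 0" --pt "1 0 0 -120 -10" --pt "1 0 0 -120 -20" --pt "1 0 0 -120 -30" --pt "1 0 0 -120 -40" --pt "1 0 0 -120 -50" --pt "1 0 0 -120 -60" --pt "1 0 0 -120 -70" --pt "1 0 0 -120 -80" --pt "1 0 0 -120 -90" --pt "1 0 0 -120 -90"

```text
clock: 11.4
ee_pos: [0.4779, -0.0791, 0.0926]
tool_rot: [-3.139, -0.001, 1.535]
wrist_force: [0.0, 0.6, 0.3]
width: 0.0853
gripper_force: 0.0
```

```bash
cat > bl.py <<'E'
import sys
from h import *
# bright block top: name zlo zhi cx cy r
n=sys.argv[1];zl,zh,cx,cy,r=map(float,sys.argv[2:7])
c=shot(n);P=cloud(c)
if len(sys.argv)>7: save(c,sys.argv[7])
hsv=cv2.cvtColor(c["frame"],cv2.COLOR_RGB2HSV).astype(int)
k=((hsv[...,2]>110)&(hsv[...,1]<60)&(P[...,2]>zl)&(P[...,2]<zh)&(abs(P[...,1]-cy)<r)&(abs(P[...,0]-cx)<r)).astype(np.uint8)
m,l,st,ce=cv2.connectedComponentsWithStats(k)
for i in range(1,m):
    if st[i,4]>80: print(n,ce[i].round(),st[i,4],np.median(P[l==i][:,2]),cv2.minAreaRect((P[l==i][:,:2]*1000).astype(np.float32)))
E
python3 bl.py wrist .028 .045 .479 -.08 .06 w3.png; python3 bl.py top .028 .045 .479 -.08 .06; python3 go.py
```

```text
wrist [324. 235.] 4402 0.035794229723380366 ((479.3606872558594, -79.02497100830078), (36.09665298461914, 59.81578063964844), 88.19148254394531)
t 11.5 tcp [478.2 -79.2  92.9] rot [-179.9   -0.    87.9] w 0.0855 F [-0.2  1.  -0. ]
```

The block sits on the pad at (479.4,-79.0), top at 36 mm, with its length along the station's x. I'll take it by its ends.

Call:
servo_tool --pt "1 0 1 50 0" --pt "1 0 1 85 0" --pt "1 0 1 105 0" --pt "1 0 1 115 0" --pt "1 0 1 120 0" --pt "1 0 1 120 0" --pt "-1 0 1 120 0" --pt "-1 0 1 120 0" --pt "-1 0 1 120 0" --pt "-1 0 1 120 0" --pt "-1 0 1 120 0"

```text
clock: 12.88
ee_pos: [0.4802, -0.0795, -0.0255]
tool_rot: [3.14, 0.001, 1.537]
wrist_force: [-0.2, 0.9, 6.0]
width: 0.0589
gripper_force: 44.6
```

```bash
python3 go.py S-75,0,60,88.1 S-75,0,20,88.1  S-75,0,-23,88.1
```

```text
t 12.88 tcp [480.2 -79.5 -25.5] rot [179.9   0.   88.1] w 0.0589 F [-0.2  0.9  6. ]
S-75,0,60,88.1 [439.7 145.6  60. ] -> [223.6 -48.  -85.5  -0. ]
S-75,0,20,88.1 [439.7 145.6  20. ] -> [223.6 -48.  -45.5  -0. ]
S-75,0,-23,88.1 [439.7 145.6 -23. ] -> [223.6 -48.   -2.5  -0. ]
```

Call:
servo_tool --pt "-1 0 0 -30 0" --pt "-1 0 0 -65 0" --pt "-1 0 0 -85 0" --pt "-1 50 -12 -85 0" --pt "-1 105 -24 -85 0" --pt "-1 160 -36 -85 0" --pt "-1 200 -44 -85 0" --pt "-1 223.5 -48 -85 0" --pt "-1 223.5 -48 -70 0" --pt "-1 223.5 -48 -55 0" --pt "-1 223.5 -48 -48 0" --pt "-1 223.5 -48 -48 0"

```text
clock: 14.38
ee_pos: [0.4389, 0.1455, 0.0213]
tool_rot: [-3.14, 0.0, 1.537]
wrist_force: [-0.5, -0.1, -1.4]
width: 0.0593
gripper_force: 44.5
```

```bash
python3 - <<'E'
from h import *
np.set_printoptions(precision=1,suppress=True)
c=shot("wrist");save(c,"w4.png");P=cloud(c)*1000
# station frame coords
a=np.radians(-1.9);S=np.dstack([(P[...,0]-514.7)*np.cos(a)+(P[...,1]-143.1)*np.sin(a),-(P[...,0]-514.7)*np.sin(a)+(P[...,1]-143.1)*np.cos(a),P[...,2]])
V=c["frame"].max(2)
rail=(abs(S[...,2]-40)<4)&(abs(abs(S[...,1])-28)<14)&(V>90)
for lo in range(-130,30,20):
    for sg in(1,-1):
        k=rail&(S[...,0]>lo)&(S[...,0]<lo+20)&(S[...,1]*sg>0)
        if k.sum()>30: y=S[k][:,1];print(lo,sg,k.sum(),np.percentile(y,[2,50,98]),np.median(S[k][:,2]))
b=(S[...,2]>68)&(S[...,2]<100)&(V>110)&(abs(S[...,1])<40)
if b.sum()>50: q=S[b];print("block",b.sum(),np.median(q[:,2]),np.percentile(q[:,0],[1,99]),np.percentile(q[:,1],[1,50,99]))
E
python3 go.py S-75,0,-22,88.1
```

```text
-130 1 862 [22.5 28.8 34.3] 39.805190665792324
-110 1 1214 [22.6 28.8 34.3] 39.83563230211291
-90 1 1218 [23.1 29.2 34.4] 39.79347355413246
-70 1 1213 [23.1 29.2 34.6] 39.786771882861366
-50 1 1225 [23.1 29.2 34.6] 39.80241641503923
-30 1 1238 [23.1 29.3 34.7] 39.83243552149052
-30 -1 59 [-25.9 -23.2 -21.3] 39.99113605864177
-10 1 1226 [23.1 29.4 34.7] 39.797235595021974
-10 -1 745 [-32.8 -26.2 -21.5] 39.86419149983811
10 1 1229 [23.1 29.3 34.8] 39.76830948264143
10 -1 953 [-32.7 -25.9 -20.9] 39.748162513450175
block 16143 82.46674532974843 [-105.4   43.7] [-17.    6.3  18.3]
t 14.43 tcp [439.2 145.5  21.6] rot [-180.     0.    88.1] w 0.0592 F [ 0.3  0.4 -2.1]
S-75,0,-22,88.1 [439.7 145.6 -22. ] -> [ 0.1  0.5 43.6 -0. ]
```

View pics/w4.png

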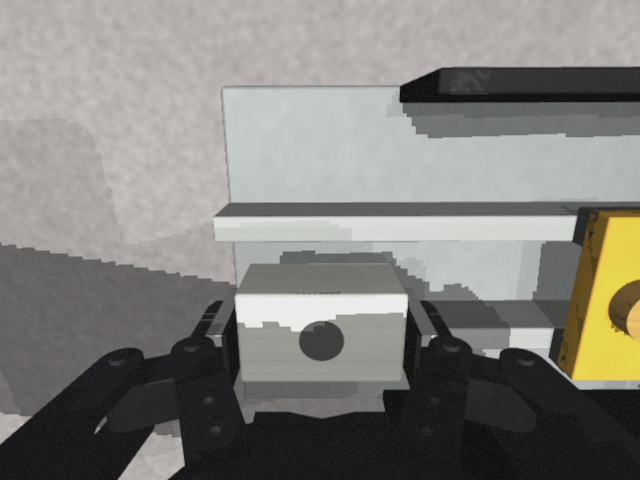

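The wrist view shows the block, spot at (322,340), hanging level over the channel. Its centre is at y of about +0.6 mm and the channel's is about +0.7 mm, so it is aligned. I lower it straight down.

Call:
servo_tool --pt "-1 0 0 12 0" --pt "-1 0 0 20 0" --pt "-1 0 0 27 0" --pt "-1 0 0 33 0" --pt "-1 0 0 38 0" --pt "-1 0 0 41 0" --pt "-1 0 0 42.5 0" --pt "-1 0 0 42.5 0"

```text
clock: 15.42
ee_pos: [0.4393, 0.1456, -0.0209]
tool_rot: [3.142, 0.0, 1.537]
wrist_force: [0.5, 0.9, -2.0]
width: 0.0592
gripper_force: 44.5
```

Call:
servo_tool --pt "-1 0 0 1 0" --pt "-1 0 0 1 0" --pt "0.7 0 0 1 0" --pt "0.7 0 0 1 0" --pt "0.9 0 0 1 0" --pt "1 0 0 1 0" --pt "1 0 0 -20 0" --pt "1 0 0 -50 0" --pt "1 0 0 -65 0" --pt "-1 0 -30 -65 0" --pt "-1 0 -60 -65 0" --pt "-1 0 -60 -65 0" --pt "-1 0 -60 -65 0" --pt "-1 0 -60 -65 0" --pt "-1 0 -60 -65 0" --pt "-1 0 -60 -65 0"

```text
clock: 17.42
ee_pos: [0.3797, 0.1476, 0.044]
tool_rot: [3.141, -0.0, 1.537]
wrist_force: [0.8, 0.3, -0.5]
width: 0.0001
gripper_force: 0.0
```

```bash
cat > st.py <<'E'
import sys
from h import *
np.set_printoptions(precision=1,suppress=True)
c=shot(sys.argv[1]);P=cloud(c)*1000
if len(sys.argv)>2: save(c,sys.argv[2])
a=np.radians(-1.9);S=np.dstack([(P[...,0]-514.7)*np.cos(a)+(P[...,1]-143.1)*np.sin(a),-(P[...,0]-514.7)*np.sin(a)+(P[...,1]-143.1)*np.cos(a),P[...,2]])
V=c["frame"].max(2)
b=(abs(S[...,2]-40)<6)&(abs(S[...,1]-.5)<15)&(S[...,0]>-150)&(S[...,0]<90)
q=S[b];print(sys.argv[1],"blocktop",b.sum(),np.median(q[:,2]),"x",np.percentile(q[:,0],[0,2,98,100]))
b=(abs(S[...,2]-40)<4)&(abs(S[...,1]-.5)<21.5)&(S[...,0]>-150)&(S[...,0]<90);q=S[b];print("y",np.percentile(q[:,1],[2,98]))
E
python3 st.py wrist w5.png; python3 st.py scene; python3 go.py S-132,0.7,20,88.1 S-132,0.7,-17,88.1 S-10,0.7,-17,88.1 S0,0.7,-17,88.1
```

```text
wrist blocktop 6101 39.91455561599336 x [-105.8 -105.1  -47.3  -45.7]
y [-17.8  18.1]
scene blocktop 301 40.08961951686696 x [-107.  -103.8  -44.8  -43.9]
y [-19.9  21.5]
t 17.52 tcp [379.4 147.6  44.1] rot [180.    0.   88.1] w -0.0002 F [ 1.  -0.1  0.1]
S-132,0.7,20,88.1 [382.8 148.2  20. ] -> [ 0.7  3.3 24.1 -0. ]
S-132,0.7,-17,88.1 [382.8 148.2 -17. ] -> [ 0.7  3.3 61.1 -0. ]
S-10,0.7,-17,88.1 [504.7 144.1 -17. ] -> [  0.8 125.3  61.1  -0. ]
S0,0.7,-17,88.1 [514.7 143.8 -17. ] -> [  0.8 135.3  61.1  -0. ]
```

Call:
servo_tool --pt "-1 0.7 0 25 0" --pt "-1 0.7 0 48 0" --pt "-1 0.7 0 61 0" --pt "-1 0.7 6 61 0" --pt "-1 0.7 12 61 0" --pt "-1 0.7 19 61 0" --pt "-1 0.7 27 61 0" --pt "-1 0.7 35 61 0" --pt "-1 0.7 43 61 0" --pt "-1 0.7 51 61 0" --pt "-1 0.7 59 61 0" --pt "-1 0.7 67 61 0" --pt "-1 0.7 75 61 0" --pt "-1 0.7 83 61 0" --pt "-1 0.7 91 61 0" --pt "-1 0.7 98 61 0" --pt "-1 0.7 104 61 0" --pt "-1 0.7 109 61 0" --pt "-1 0.7 112 61 0" --pt "-1 0.7 112 61 0"

```text
clock: 20.02
ee_pos: [0.4923, 0.1445, -0.0169]
tool_rot: [3.14, -0.0, 1.537]
wrist_force: [-0.0, 0.2, -0.2]
width: 0.0
gripper_force: 0.1
```

```bash
python3 st.py wrist w6.png; python3 st.py scene;python3 st.py top; python3 go.py S-10,0.7,-17,88.1 S0,0.7,-17,88.1
```

```text
wrist blocktop 8087 39.97329120804842 x [-36.4 -32.9  38.7  40. ]
y [-10.9  18.1]
scene blocktop 78 40.3104850547013 x [-30.1 -28.9   8.2   8.6]
y [-20.4  12.8]
top blocktop 213 40.12792593349302 x [-35.7 -27.3  84.8  85.5]
y [-18.8  21.6]
t 20.18 tcp [492.1 144.6 -16.8] rot [179.9  -0.   88.1] w 0.0003 F [-0.9 -0.9  0. ]
S-10,0.7,-17,88.1 [504.7 144.1 -17. ] -> [-0.  12.6  0.2 -0. ]
S0,0.7,-17,88.1 [514.7 143.8 -17. ] -> [ 0.  22.6  0.2 -0. ]
```

View pics/w6.png

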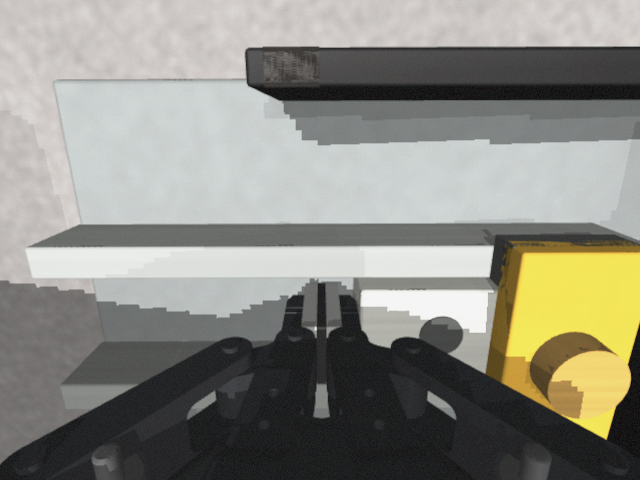

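The wrist view shows the block, spot at (440,335), being pushed squarely, with its front just under the bridge (left edge px 497). I'll check the linkage height against the bridge (58 mm) before going on.

Run:
```python
from h import *
np.set_printoptions(precision=1,suppress=True)
c=shot("wrist");P=cloud(c)*1000;a=np.radians(-1.9)
S=np.dstack([(P[...,0]-514.7)*np.cos(a)+(P[...,1]-143.1)*np.sin(a),-(P[...,0]-514.7)*np.sin(a)+(P[...,1]-143.1)*np.cos(a),P[...,2]])
m=(c["frame"].max(2)<75)&(S[...,2]>44)
for lo in range(-22,40,6):
    k=m&(S[...,0]>=lo)&(S[...,0]<lo+6)&(abs(S[...,1])<35)
    if k.sum()>10: print(lo,k.sum(),"min z",np.percentile(S[k][:,2],[1,10,50]))
m=c["frame"];print([ (u,S[v,u]) for v,u in((300,352),(320,352),(320,362),(300,370),(310,420))])
```

```text
-22 4284 min z [52.9 62.6 93.5]
-16 4295 min z [45.6 65.3 96.8]
-10 2966 min z [ 58.8  70.3 100.7]
-4 2178 min z [60.5 66.6 72.6]
2 2523 min z [62.7 68.8 74.6]
8 3983 min z [66.6 71.9 84.8]
14 4501 min z [74.1 82.2 92.6]
20 2687 min z [81.2 86.7 97.9]
26 2214 min z [ 88.9  93.  101.1]
32 1405 min z [ 44.3  46.6 100.2]
38 26 min z [100.5 101.3 102.6]
[(352, array([-10.9,   7.3,  27.1])), (352, array([-12.1,   7.3,  42.2])), (362, array([-8.3,  6.1, 40.2])), (370, array([-5.6, 13.8, 39.5])), (420, array([12.5, 10. , 39.9]))]
```

Call:
servo_tool --pt "-1 0 0 -5 0" --pt "-1 0 3 -5 0" --pt "-1 0 6 -5 0" --pt "-1 0 9 -5 0" --pt "-1 0 12 -5 0" --pt "-1 0 15 -5 0" --pt "-1 0 17 -5 0" --pt "-1 0 19 -5 0" --pt "-1 0 20 -5 0" --pt "-1 0 21 -5 0" --pt "-1 0 21 -5 0"

```text
clock: 21.6
ee_pos: [0.5127, 0.1438, -0.0119]
tool_rot: [3.141, -0.0, 1.537]
wrist_force: [-1.0, -0.6, 1.6]
width: 0.0003
gripper_force: 0.8
```

Call:
servo_tool --pt "-1 0 1 0 0" --pt "-1 0 2 0 0" --pt "-1 0 2 0 0"

```text
clock: 21.98
ee_pos: [0.5149, 0.1438, -0.0119]
tool_rot: [3.14, -0.0, 1.537]
wrist_force: [-0.6, 0.4, 0.3]
width: -0.0004
gripper_force: 0.5
```

Call:
servo_tool --pt "-1 0 0.7 0 0" --pt "-1 0 1.3 0 0" --pt "-1 0 1.3 0 0"

```text
clock: 22.35
ee_pos: [0.5159, 0.1437, -0.0119]
tool_rot: [3.141, -0.0, 1.537]
wrist_force: [-1.7, 0.2, 0.1]
width: -0.0002
gripper_force: 0.6
```

Call:
servo_tool --pt "-1 0 0.7 0 0" --pt "-1 0 1.3 0 0" --pt "-1 0 1.3 0 0"

```text
clock: 22.72
ee_pos: [0.5171, 0.1437, -0.0119]
tool_rot: [3.141, -0.0, 1.537]
wrist_force: [-1.2, -1.2, 0.1]
width: 0.0003
gripper_force: 0.6
```

Call:
servo_tool --pt "-1 0 0.7 0 0" --pt "-1 0 1.3 0 0" --pt "-1 0 1.3 0 0"

```text
clock: 23.1
ee_pos: [0.5171, 0.1437, -0.0119]
tool_rot: [-3.14, 0.0, 1.537]
wrist_force: [-4.0, 0.5, 3.2]
width: -0.0001
gripper_force: 2.0
```

Call:
servo_tool --pt "-1 0 1 0 0" --pt "-1 0 2 0 0" --pt "-1 0 2 0 0"

```text
clock: 23.48
ee_pos: [0.517, 0.1437, -0.0119]
tool_rot: [-3.136, 0.0, 1.537]
wrist_force: [-7.1, 0.0, 6.6]
width: -0.0002
gripper_force: 3.7
```

```bash
python3 st.py wrist w7.png; python3 st.py scene
```

```text
wrist blocktop 3938 39.90616969757866 x [-11.3  -9.3  37.2  38. ]
y [-6.4 17.9]
scene blocktop 12 42.033300916653474 x [-10.8  -9.5   8.    8.1]
y [-12.9  21.3]
```

The tool has stopped firmly at station x 2.3 mm, but there is also an upward force of 6.6 N. I'll back off and measure the block's rear edge directly; it should be at x = 15.

Call:
servo_tool --pt "-1 0 -10 0 0" --pt "-1 0 -30 0 0" --pt "-1 0 -50 -30 0" --pt "-1 0 -60 -90 0" --pt "-1 0 -60 -120 0" --pt "-1 0 -60 -120 0"

```text
clock: 24.32
ee_pos: [0.4636, 0.1458, 0.1107]
tool_rot: [3.132, -0.001, 1.537]
wrist_force: [0.0, 0.3, -0.6]
width: 0.0001
gripper_force: 0.0
```

```bash
python3 st.py wrist w8.png; python3 st.py scene;python3 st.py top top8.png
```

```text
wrist blocktop 1427 39.79363289471638 x [15.5 15.9 38.7 86.8]
y [-20.9  18. ]
top blocktop 222 40.07241942341555 x [15.2 15.6 84.6 85.3]
y [-18.3  21.8]
  return _methods._mean(a, axis=axis, dtype=dtype,
  ret = ret.dtype.type(ret / rcount)
Traceback (most recent call last):
  File "st.py", line 9, in <module>
    q=S[b];print(sys.argv[1],"blocktop",b.sum(),np.median(q[:,2]),"x",np.percentile(q[:,0],[0,2,98,100]))
                                                                      ~~~~~~~~~~~~~^^^^^^^^^^^^^^^^^^^^^
IndexError: index -1 is out of bounds for axis 0 with size 0
```

View pics/w8.png

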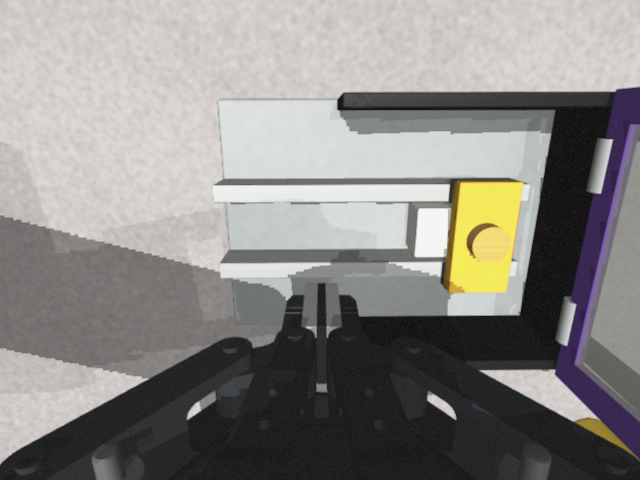

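The wrist view shows the block's exposed part, (416-450, 232), under the bridge's front edge at px 450. I'll compare the gap to the bridge face (20 mm when home) and locate the handle.

```bash
cat > br.py <<'E'
from h import *
np.set_printoptions(precision=1,suppress=True)
a=np.radians(-1.9)
for n in("wrist","top"):
    c=shot(n);P=cloud(c)*1000
    S=np.dstack([(P[...,0]-514.7)*np.cos(a)+(P[...,1]-143.1)*np.sin(a),-(P[...,0]-514.7)*np.sin(a)+(P[...,1]-143.1)*np.cos(a),P[...,2]])
    h=cv2.cvtColor(c["frame"],cv2.COLOR_RGB2HSV).astype(int)
    y=(h[...,0]>20)&(h[...,0]<32)&(h[...,1]>120)&(abs(S[...,2]-58)<3)&(abs(S[...,1])<45);q=S[y];print(n,"bridge x",np.percentile(q[:,0],[1,99]),"y",np.percentile(q[:,1],[1,99]))
    b=(abs(S[...,2]-40)<4)&(abs(S[...,1]-.5)<14)&(S[...,0]>-20)&(S[...,0]<34)&(h[...,1]<60);print("block rear",np.percentile(S[b][:,0],[0,1,3]))
    k=(S[...,2]>245)&(S[...,2]<290)&(abs(S[...,1])<62)&(S[...,0]>60)&(h[...,2]<110)
    if k.sum()>50: q=S[k];print("handle",k.sum(),"x",np.percentile(q[:,0],[2,50,98]),"y",np.percentile(q[:,1],[1,99]),"ztop",np.percentile(q[:,2],[50,95]))
E
python3 br.py; python3 go.py S120,0,300,88.1
```

```text
wrist bridge x [36. 75.] y [-35.3  38.1]
block rear [15.5 15.8 16.1]
top bridge x [35.7 74.4] y [-37.4  37.7]
block rear [15.4 15.4 15.7]
handle 663 x [112.5 117.1 123.9] y [-59.5  59.2] ztop [269.5 272.1]
t 24.57 tcp [459.6 145.5 106.8] rot [-179.9    0.    88.1] w -0.0001 F [ 0.6  0.7 -0.2]
S120,0,300,88.1 [634.6 139.1 300. ] -> [  -0.4  175.2 -193.2   -0. ]
```

The gap to the bridge is 20.2 mm in both views, so the block is home. Next is the guard handle, at station x 117.5 mm and z of about 264 mm.

Call:
servo_tool --pt "0.2 0 0 -60 0" --pt "0.2 0 0 -120 0" --pt "0.2 0 0 -175 0" --pt "0.2 0 10 -190 0" --pt "0.2 0 60 -193 0" --pt "0.2 0 110 -193 0" --pt "0.2 0 150 -193 0" --pt "0.2 0 173 -193 0" --pt "0.2 0 173 -193 0" --pt "0.2 0 173 -193 0" --squeeze 20

```text
clock: 25.82
ee_pos: [0.6319, 0.1398, 0.2996]
tool_rot: [-3.138, 0.0, 1.537]
wrist_force: [-0.2, -0.3, -0.0]
width: 0.0511
gripper_force: 0.0
```

```bash
python3 go.py S118,0,300,88.1 S118,0,212,88.1
python3 - <<'E'
from h import *
np.set_printoptions(precision=1,suppress=True)
a=np.radians(-1.9);c=shot("wrist");P=cloud(c)*1000
S=np.dstack([(P[...,0]-514.7)*np.cos(a)+(P[...,1]-143.1)*np.sin(a),-(P[...,0]-514.7)*np.sin(a)+(P[...,1]-143.1)*np.cos(a),P[...,2]])
k=(S[...,2]>240)&(S[...,2]<285)&(abs(S[...,1])<65)&(abs(S[...,0]-118)<30)
q=S[k];print(k.sum(),np.percentile(q[:,0],[2,50,98]),np.percentile(q[:,1],[2,98]),np.percentile(q[:,2],[50,98]))
save(c,"w9.png")
E
```

```text
t 25.82 tcp [631.9 139.8 299.6] rot [-179.8    0.    88.1] w 0.0511 F [-0.2 -0.3 -0. ]
S118,0,300,88.1 [632.6 139.2 300. ] -> [-0.6  0.7 -0.4 -0. ]
S118,0,212,88.1 [632.6 139.2 212. ] -> [-0.6  0.7 87.6 -0. ]
3853 [113.5 119.1 124.9] [-56.1  59.9] [269.7 271.6]
```

View pics/w9.png

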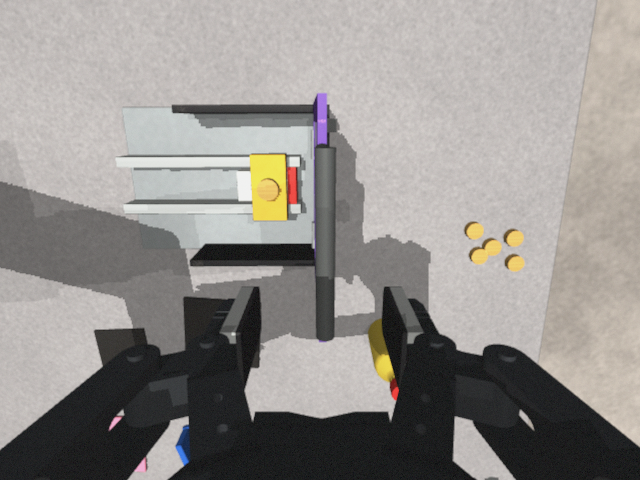

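The handle at (325,240) lies midway between the open fingers. I'll go down and pinch it.

Call:
servo_tool --pt "0.2 -0.6 1.8 35 0" --pt "0.2 -0.6 1.8 60 0" --pt "0.2 -0.6 1.8 76 0" --pt "0.2 -0.6 1.8 86 0" --pt "0.2 -0.6 1.8 86 0" --pt "-1 -0.6 1.8 86 0" --pt "-1 -0.6 1.8 86 0" --pt "-1 -0.6 1.8 86 0" --pt "-1 -0.6 1.8 86 0" --pt "-1 -0.6 1.8 86 0"

```text
clock: 27.12
ee_pos: [0.6355, 0.1392, 0.2161]
tool_rot: [3.14, -0.0, 1.537]
wrist_force: [0.8, -0.1, 5.3]
width: 0.0109
gripper_force: 20.7
```

Run:
```python
from bench import ctrl
import numpy as np
s=ctrl.state();p=np.array(s["ee_pos"])*1000;print(p,s["width"],s["wrist_force"])
a=np.radians(-1.9);sx=(p[0]-514.7)*np.cos(a)+(p[1]-143.1)*np.sin(a)
h=np.array([110.5,75]);b0=np.arccos((sx-h[0])/190*-1);print("sx",sx,"angle",b0)
# arc rows: rel dy, dz
for th in np.concatenate([np.linspace(b0,0,56)[1:],[-.01]]):
    print("%.2f [-1,0,%.1f,%.1f,0],"%(th,-190*(np.cos(th)-np.cos(b0)),190*(np.sin(b0)-np.sin(th))),end=" ")
```

```text
[635.47771866 139.16086177 216.08937741] 0.010910325269614116 [ 0.77309806 -0.11163521  5.3013941 ]
sx 120.8419198314025 angle 1.625254397359392
1.60 [-1,0,-5.6,-0.2,0], 1.57 [-1,0,-11.2,-0.3,0], 1.54 [-1,0,-16.8,-0.2,0], 1.51 [-1,0,-22.4,0.1,0], 1.48 [-1,0,-28.0,0.5,0], 1.45 [-1,0,-33.6,1.2,0], 1.42 [-1,0,-39.2,1.9,0], 1.39 [-1,0,-44.7,2.9,0], 1.36 [-1,0,-50.2,4.0,0], 1.33 [-1,0,-55.7,5.2,0], 1.30 [-1,0,-61.1,6.6,0], 1.27 [-1,0,-66.5,8.2,0], 1.24 [-1,0,-71.9,10.0,0], 1.21 [-1,0,-77.1,11.8,0], 1.18 [-1,0,-82.4,13.9,0], 1.15 [-1,0,-87.5,16.1,0], 1.12 [-1,0,-92.6,18.5,0], 1.09 [-1,0,-97.6,21.0,0], 1.06 [-1,0,-102.6,23.6,0], 1.03 [-1,0,-107.5,26.4,0], 1.00 [-1,0,-112.2,29.4,0], 0.98 [-1,0,-116.9,32.4,0], 0.95 [-1,0,-121.5,35.7,0], 0.92 [-1,0,-126.0,39.0,0], 0.89 [-1,0,-130.4,42.5,0], 0.86 [-1,0,-134.7,46.1,0], 0.83 [-1,0,-138.9,49.8,0], 0.80 [-1,0,-143.0,53.7,0], 0.77 [-1,0,-147.0,57.7,0], 0.74 [-1,0,-150.8,61.8,0], 0.71 [-1,0,-154.5,66.0,0], 0.68 [-1,0,-158.1,70.3,0], 0.65 [-1,0,-161.6,74.7,0], 0.62 [-1,0,-164.9,79.2,0], 0.59 [-1,0,-168.1,83.9,0], 0.56 [-1,0,-171.2,88.6,0], 0.53 [-1,0,-174.1,93.4,0], 0.50 [-1,0,-176.9,98.2,0], 0.47 [-1,0,-179.5,103.2,0], 0.44 [-1,0,-182.0,108.2,0], 0.41 [-1,0,-184.3,113.3,0], 0.38 [-1,0,-186.5,118.5,0], 0.35 [-1,0,-188.5,123.7,0], 0.33 [-1,0,-190.4,129.0,0], 0.30 [-1,0,-192.1,134.4,0], 0.27 [-1,0,-193.7,139.8,0], 0.24 [-1,0,-195.1,145.2,0], 0.21 [-1,0,-196.3,150.7,0], 0.18 [-1,0,-197.4,156.2,0], 0.15 [-1,0,-198.3,161.7,0], 0.12 [-1,0,-199.0,167.3,0], 0.09 [-1,0,-199.6,172.9,0], 0.06 [-1,0,-200.0,178.5,0], 0.03 [-1,0,-200.3,184.1,0], 0.00 [-1,0,-200.3,189.7,0], -0.01 [-1,0,-200.3,191.6,0],
```

Call:
servo_tool --pt "-1 0 -5.6 -0.2 0" --pt "-1 0 -11.2 -0.3 0" --pt "-1 0 -16.8 -0.2 0" --pt "-1 0 -22.4 0.1 0" --pt "-1 0 -28 0.5 0" --pt "-1 0 -33.6 1.2 0" --pt "-1 0 -39.2 1.9 0" --pt "-1 0 -44.7 2.9 0" --pt "-1 0 -50.2 4 0" --pt "-1 0 -55.7 5.2 0" --pt "-1 0 -61.1 6.6 0" --pt "-1 0 -66.5 8.2 0" --pt "-1 0 -71.9 10 0" --pt "-1 0 -77.1 11.8 0" --pt "-1 0 -82.4 13.9 0" --pt "-1 0 -87.5 16.1 0" --pt "-1 0 -92.6 18.5 0" --pt "-1 0 -97.6 21 0" --pt "-1 0 -102.6 23.6 0" --pt "-1 0 -107.5 26.4 0"

```text
clock: 29.62
ee_pos: [0.5271, 0.1426, 0.1885]
tool_rot: [3.142, 0.0, 1.537]
wrist_force: [0.5, -2.1, 0.6]
width: 0.0107
gripper_force: 20.4
```

```bash
cat > arc.py <<'E'
from h import *
np.set_printoptions(precision=1,suppress=True)
a=np.radians(-1.9);c=shot("wrist");P=cloud(c)*1000
s=ctrl.state();p=np.array(s["ee_pos"])*1000;sx=(p[0]-514.7)*np.cos(a)+(p[1]-143.1)*np.sin(a)
print(s["clock"],"tcp S",sx,p[2],s["width"],s["wrist_force"])
S=np.dstack([(P[...,0]-514.7)*np.cos(a)+(P[...,1]-143.1)*np.sin(a),-(P[...,0]-514.7)*np.sin(a)+(P[...,1]-143.1)*np.cos(a),P[...,2]])
gz=p[2]+51
k=(abs(S[...,2]-gz)<16)&(S[...,1]>20)&(S[...,1]<50)&(abs(S[...,0]-sx)<14)&(c["frame"].max(2)<120)
q=S[k];x=np.percentile(q[:,0],[2,98]).mean() if k.sum() else 0;zt=np.percentile(q[:,2],95)
print("bar n",k.sum(),"x",x,"ztop",zt,"R",np.hypot(x-110.5,zt-6-75),"angle",np.arctan2(zt-6-75,110.5-x))
E
python3 arc.py
```

```text
29.675 tcp S 11.295723908374148 187.94830767326488 0.011146858494884495 [ 0.3 -1.5 -0.7]
bar n 2035 x 11.841022002882026 ztop 243.53860241532897 R 190.13782163095325 angle 1.0252544426364352
```

Call:
servo_tool --pt "-1 0 -4.7 3 0" --pt "-1 0 -9.4 6 0" --pt "-1 0 -14 9.3 0" --pt "-1 0 -18.5 12.6 0" --pt "-1 0 -22.9 16.1 0" --pt "-1 0 -27.2 19.7 0" --pt "-1 0 -31.4 23.4 0" --pt "-1 0 -35.5 27.3 0" --pt "-1 0 -39.5 31.3 0" --pt "-1 0 -43.3 35.4 0" --pt "-1 0 -47 39.6 0" --pt "-1 0 -50.6 43.9 0" --pt "-1 0 -54.1 48.3 0" --pt "-1 0 -57.4 52.8 0" --pt "-1 0 -60.6 57.5 0" --pt "-1 0 -63.7 62.2 0" --pt "-1 0 -66.6 67 0" --pt "-1 0 -69.4 71.8 0" --pt "-1 0 -72 76.8 0" --pt "-1 0 -74.5 81.8 0"

```text
clock: 32.17
ee_pos: [0.4528, 0.1453, 0.1066]
tool_rot: [3.142, -0.0, 1.537]
wrist_force: [-0.8, -2.7, -0.1]
width: 0.0111
gripper_force: 19.6
```

```bash
python3 arc.py
```

```text
32.225 tcp S -62.281303142038034 106.06405691240478 0.011132347884094514 [ 1.3 -2.9 -2.1]
bar n 2264 x -62.4417446145078 ztop 159.65079066058658 R 189.9862992477222 angle 0.42682350794292395
```

Call:
servo_tool --pt "-1 0 -2.1 4.7 0" --pt "-1 0 -4.2 10 0" --pt "-1 0 -6.2 15.3 0" --pt "-1 0 -8 20.7 0" --pt "-1 0 -9.7 26.2 0" --pt "-1 0 -11.2 31.7 0" --pt "-1 0 -12.5 37.2 0" --pt "-1 0 -13.6 42.8 0" --pt "-1 0 -14.6 48.4 0" --pt "-1 0 -15.4 54.1 0" --pt "-1 0 -16.1 59.7 0" --pt "-1 0 -16.5 63.5 0" --pt "-1 0 -16.7 67.3 0" --pt "-1 0 -16.9 71 0" --pt "-1 0 -17 73 0" --pt "-1 0 -17 75 0" --pt "-1 0 -17 75 0"

```text
clock: 34.35
ee_pos: [0.436, 0.1459, 0.0318]
tool_rot: [-3.142, -0.0, 1.537]
wrist_force: [-0.4, 0.9, -0.4]
width: 0.011
gripper_force: 19.7
```

```bash
python3 arc.py
```

```text
34.4 tcp S -78.77291385275905 31.83234423582812 0.010976213110668234 [ 0.2  1.3 -1. ]
bar n 2344 x -79.16290342148665 ztop 84.41486910096474 R 189.6936431861777 angle 0.018002994274695757
```

Now the last few millimetres, slowly, until contact.

Call:
servo_tool --pt "-1 0 0 1 0" --pt "-1 0 0 2 0" --pt "-1 0 0 3 0" --pt "-1 0 0 3.5 0" --pt "-1 0 0 3.5 0"

```text
clock: 35.02
ee_pos: [0.436, 0.1459, 0.0287]
tool_rot: [3.141, -0.0, 1.537]
wrist_force: [-1.3, 1.7, 4.2]
width: 0.0112
gripper_force: 20.1
```

Call:
servo_tool --pt "-1 0 0 0.7 0" --pt "-1 0 0 1.5 0" --pt "-1 0 0 2 0" --pt "-1 0 0 2 0"

```text
clock: 35.52
ee_pos: [0.436, 0.1459, 0.0283]
tool_rot: [3.14, -0.0, 1.537]
wrist_force: [-2.8, -0.1, 20.4]
width: 0.0112
gripper_force: 21.6
```

Call:
servo_tool --pt "-1 0 0 0.7 0" --pt "-1 0 0 1.5 0" --pt "-1 0 0 2 0" --pt "-1 0 0 2 0"

```text
clock: 36.02
ee_pos: [0.4361, 0.1459, 0.0275]
tool_rot: [3.14, -0.0, 1.537]
wrist_force: [-5.0, -0.8, 34.0]
width: 0.0112
gripper_force: 22.9
```

```bash
python3 arc.py
```

```text
36.075 tcp S -78.72938890218764 27.452962280330812 0.010736371605671886 [-4.6  0.5 33.1]
bar n 2360 x -79.22339582536564 ztop 81.25015801662478 R 189.72356074705547 angle 0.0013185399226381777
```

The guard is on its rest: bar top at 81 mm, angle about 0, firm contact. I'll unload, open slightly and withdraw upward.

Call:
servo_tool --pt "-1 0 0 -2 0" --pt "-1 0 0 -3.5 0" --pt "-1 0 0 -3.5 0" --pt "-0.45 0 0 -3.5 0" --pt "-0.3 0 0 -3.5 0" --pt "-0.3 0 0 -3.5 0" --pt "-0.3 0 0 -3.5 0" --pt "-0.3 0 0 -15 0" --pt "-0.3 0 0 -35 0" --pt "-0.3 0 0 -75 0" --pt "-0.3 0 0 -125 0" --pt "-0.3 0 0 -160 0" --pt "-0.3 0 0 -160 0"

```text
clock: 37.7
ee_pos: [0.438, 0.1461, 0.1877]
tool_rot: [3.134, -0.001, 1.537]
wrist_force: [-0.5, -0.1, -0.2]
width: 0.0305
gripper_force: 0.0
```

Run:
```python
from h import *
np.set_printoptions(precision=1,suppress=True)
a=np.radians(-1.9)
s=ctrl.state();print(s["clock"],s["ee_pos"],s["width"],s["wrist_force"])
for n in("wrist","scene"):
    c=shot(n);P=cloud(c)*1000
    S=np.dstack([(P[...,0]-514.7)*np.cos(a)+(P[...,1]-143.1)*np.sin(a),-(P[...,0]-514.7)*np.sin(a)+(P[...,1]-143.1)*np.cos(a),P[...,2]])
    k=(S[...,2]>60)&(S[...,2]<120)&(abs(S[...,1])<50)&(abs(S[...,0]+79)<12)&(c["frame"].max(2)<130);q=S[k]
    print(n,k.sum(),"bar ztop",np.percentile(q[:,2],[50,95]) if k.sum() else "")
    save(c,"end_%s.png"%n)
P=cloud(c);k=0
for nm,x,y,zl,zh in(("spare",.449,-.286,.03,.046),("ring",.642,-.311,.015,.03),("oil",.716,-.088,.09,.15)):
    m=(abs(P[...,0]-x)<.05)&(abs(P[...,1]-y)<.045)&(P[...,2]>zl)&(P[...,2]<zh)
    print(nm,np.nanmedian(P[m],axis=0)*1000,m.sum())
```

```text
37.7 [0.4 0.1 0.2] 0.030528121335171205 [-0.5 -0.1 -0.2]
wrist 1868 bar ztop [79.8 81.5]
scene 244 bar ztop [79.7 83.5]
spare [ 451.7 -285.8   39.5] 882
ring [ 644.9 -312.    22.4] 606
oil [720.2 -88.6 105.1] 332
```

View pics/end_scene.png

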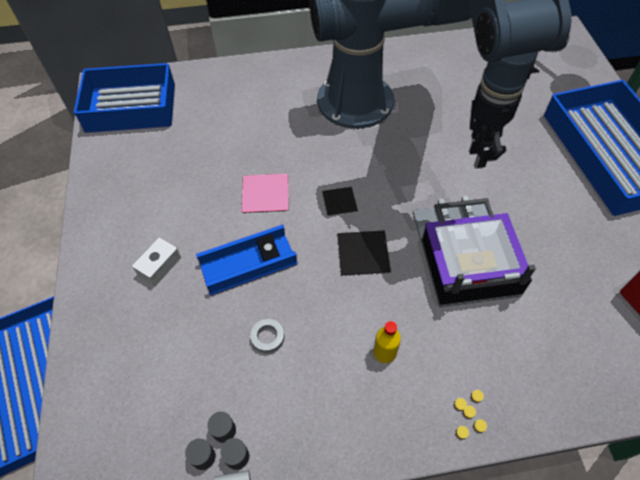

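The scene view shows the guard flat and shut at (478,250) and the gripper clear at (487,150). The spare (267,247), ring (267,334) and oil bottle (387,342) have not moved.

```bash
python3 -c "
from bench import ctrl
print(ctrl.close_job())"
```

```text
the job is handed in; nothing more can be done
None
```

The job is handed in: the block is home against the red stop, the guard is fully shut after a gentle lowering, the spare, ring and oil bottle did not move, and the robot was clear of everything at about 38 s.

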